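# Rock the middle-size bend support out of its groove

### The arm

A 7-joint arm with a two-finger parallel gripper is mounted at the origin on the work surface. World frame = base frame: x ahead of the robot, y to its left, z up, the work surface at z = 0. Lengths are in mm, angles in rad, forces in N, time in s.
With the tool pointing down it reaches from about 400 to 900 mm from the base axis. Payload 5.6 kg.
Tool frame: the origin (TCP) lies midway between the tips of the shut fingers; the grasp point (between the pads) lies 19 mm behind it; x points along the fingers, y is the direction in which the jaws open and shut, and the axes are right-handed (so a half turn about x gives the same grasp; the last joint's range is limited). The gripper opens to 92 mm and grips with 3 to 60 N. Pads are 20 mm wide; open, the fingers measure 128 mm over their backs; the gripper's body (75 mm by 189 mm) begins 69 mm behind the grasp point.
Start: joints at [-1.228, 0.468, -0.012, 1.603, 0.006, 1.071, -0.056], TCP at [244.636, 602.214, 214.592] pointing down, gripper open.
Joint ranges: [-2.53, 2.53], [-0.31, 2.02], [-1.57, 1.55], [0.28, 2.44], [-1.29, 4.43], [0.15, 1.84], [-2.92, 2.92]. Speed limits (rad/s): [2.57, 2.57, 3.14, 3.14, 3.14, 3.14, 3.14].

### API

Orientations are given as a rotation vector (axis times angle).
In Python, from cell import robot, grip, kin, viewer gives the robot as it stands. Calls block until the motion is done:
- robot.movep(position, orientation): joint-space move of the TCP to a pose.
- robot.servo_line(position, feed=150, rotation=None): straight line of the TCP; rotation=None keeps the orientation; feed is the mean speed in mm/s.
- robot.goto_joints(angles): joint-space move.
- grip(opening, newtons=None): opening from 0.0 (shut) to 1.0 (fully open); newtons is the grip in N (None keeps the last); returns when the fingers have stopped.
- robot.hold(seconds).
- kin.ik(position, orientation): joint angles nearest the present ones, or None.
- robot.observe(): the state.
- viewer.read_camera(name): name is "scene" or "top" or "wrist"; returns the picture (420x560x3 uint8, red, green, blue); there is no depth.
- viewer.camera_info(name): a dict with "camera_matrix" (3x3 intrinsics, pixels), "R" (3x3) and "t" (3): a world point X has camera coordinates R X + t. Camera axes: x right, y down, z forward; pixel columns grow to the right and rows downward; lengths in mm; the calibration is good to about 2 mm. A picture is of the moment at which its call begins: read the wrist's pose just before it. camera_info takes no time and is no camera call; for the wrist camera it gives the pose at the moment of the call.
A pose or a line that the arm cannot do raises robot.IKError and nothing moves.
- robot.job_done(): hands the job in, once; it reports no verdict.
Trained networks look in the newest picture that a camera, given by its name, has taken for a name from the list of things; names that differ only in an ending like _2 or _b are one class to them, and where a whole thing is asked for, a point or a joint stands for the part that bears it (a point fixed in the world has none). Each returns a list of dicts, best first, with "confidence" (0 to 1); they miss things now and then, are a little off and sometimes report something else, mostly with a low value. They report only what shows in the picture. A call takes as long as a camera call. They do not tell look-alikes from the thing itself.
- viewer.silhouettes(name, camera): "mask" (420x560 bool, what is visible of it).
- viewer.pinpoint(name, camera): "at" ([x, y, z] in mm, in the coordinates of the camera as it stood for that picture, good to about 4 mm: a listed point, or the origin of a listed thing).
The state is a dict: "t": time; "joints": joint angles; "joint_velocities": joint speeds; "joint_torque": joint torques, N m; "tcp_pos": TCP position; "tcp_rot": TCP orientation; "contact_force": force on the tool from outside, world axes, zero at the start; "wrist_torque": the same for the moment, N m; "grip_width": opening from 0.0 (shut) to 1.0 (fully open).
Only numpy, scipy, OpenCV 4.12 (cv2) and the standard library are available. Lean on these libraries where they do the work, as an engineer would, in place of code of your own. Each camera call takes 0.05 s, during which the arm holds its last target. There are 200 camera calls.

### The job

Three bend-test supports stand in the grooved fixture base, alike but for the steel roller across their tops: take out the one with the middle-sized roller. Its tongue is a tight fit, so grip the block and rock it 5 to 10 degrees side to side along the groove, easing it up a little with each rock until it frees; never lever it over beyond about 20 degrees, lift or tip the base off the bench, or disturb the other two supports and the things lying about. Finish while still holding it: upright, above the groove, the tongue just clear of the base by a centimetre or two.

Things in the scene. Friction and masses are not known exactly. Their poses are not given: they have to be found in the camera images.
- base: loose bend-fixture base lying on the bench: aluminium bar 70 mm wide, 360 mm long, 30 mm high, plus dark 8 mm end plates, 34 mm high, closing the ends of a groove 12 mm wide and 16 mm deep that runs the length of its top. Origin: centre of the underside; x across the groove, y along it, z up. With the two other supports it weighs about 3 kg (30 N)
- groove (a point): middle of the groove's mouth, on the base's top, 30 mm above its underside; axes as the base. Sprung gibs in the groove's -x flank squeeze each tongue: a straight pull up on a support takes 35 to 50 N, so it lifts or tips the base. The squeeze stays the same until the tongue is up its full 14 mm; then the support is free
- middle: the support to take out: steel, 0.5 kg, block 44 mm across the groove (x), 36 mm along it (y), 40 mm high (z), above a tongue 12 mm thick, 36 mm long, 14 mm deep. Origin: centre of the tongue's underside; block from 14 to 54 mm above it. Seated, its shoulders rest on the base's top and the origin is 16 mm above the base's underside. Fingers fit on its two end faces, 36 mm apart along the groove
- middle_roller (a point): centre of its roller, 54 mm above the tongue's underside, level with the block's top: steel, 15 mm diameter, 50 mm long, along x, fixed, 7.5 mm proud. Leaning the seated support along the groove takes up to 1 N m through the grip; in each swing of about 17 degrees from lean to lean it can be eased up some 3 mm; more than 5 mm a swing is again a straight pull
- small: steel bend support to leave alone, like middle in all but its roller, which is the thinnest of the three: 6 mm in diameter, standing 3 mm proud. Same origin (centre of the tongue's underside), axes and 0.5 kg. Seated, its origin is 16 mm above the base's underside
- large: steel bend support to leave alone, like middle in all but its roller, which is the thickest of the three: 26 mm in diameter, standing 13 mm proud. Same origin (centre of the tongue's underside), axes and 0.5 kg. Seated, its origin is 16 mm above the base's underside
- nose: bystander: loading nose lying flat, steel: plate 40 x 50 x 14 mm with a rounded edge and a 34 mm stub shank; origin: under its middle
- hexkey: bystander: L-shaped hex key lying flat, dark steel, 90 x 24 mm, 6 mm thick; origin: under the middle of its long arm
- caliper: bystander: digital caliper lying flat, 200 mm long, black slider 12 mm thick; origin: underside, near the slider
- bar0: bystander: cream plastic test bar lying flat, 120 x 20 x 6 mm; origin: centre of its underside
- bar1: bystander: a second such test bar, 120 x 20 x 6 mm; origin: centre of its underside
- oil: bystander: small white oil bottle, standing, 42 mm diameter, 100 mm high; origin: centre of its underside
- driver: bystander: screwdriver lying flat, 190 mm long, black handle; origin: underside, mid length
Mind the look-alikes: they are no part of the job. What is shaped like the middle but blue is not meant.

How it is judged (in metres and radians):
On the way, in this order (a step that is already met when the one before it is completed fails the run):
1. the middle support is rocked: leaning at least 3 degrees while its tongue is still in the groove (angle between middle's own z axis and vertical above 0.05 rad and z of middle in the frame of base below 0.028 m), for 0.05 s.
2. the tongue is out of the groove, in the grip (z of middle in the frame of base above 0.0315 m and contact force between the fingers and middle above 1 N), for 0.1 s.
At the end, for the whole second after the job is handed in: the middle support is held in the fingers and still, upright within 10 degrees, its tongue 3 to 40 mm above the base's top and above the groove (within 30 mm sideways), touching neither the base nor another support; the other two supports are still seated and the base is flat on the bench (z of middle in the frame of base between 0.033 and 0.07 m and x of middle in the frame of base between -0.03 and 0.03 m and y of middle in the frame of base between -0.17 and 0.17 m and angle between middle's own z axis and vertical below 0.17 rad and linear speed of middle below 0.03 m/s and contact force between the fingers and middle above 1 N and contact force between middle and base below 0.3 N and contact force between middle and small below 0.3 N and contact force between middle and large below 0.3 N and z of each of small, large in the frame of base below 0.02 m and not (height (world z) of base above 0.005 m or angle between base's own z axis and vertical above 0.03 rad)); the arm keeps its last pose, push and grip.
It fails at once if the base is lifted more than 5 mm or tipped more than 1.7 degrees (height (world z) of base above 0.005 m or angle between base's own z axis and vertical above 0.03 rad).
It fails at once if the support is levered over beyond 23 degrees (angle between middle's own z axis and vertical above 0.4 rad).
It fails at once if another support is pulled up from its seat by more than 4 mm (not (z of each of small, large in the frame of base below 0.02 m)).
It fails at once if a bystander is moved more than 30 mm (distance of any of nose, hexkey, caliper, bar0, bar1, oil, driver from where it was at the start of the episode above 0.03 m).
It also fails if it takes over 50 s, if anything falls off the work surface, if the arm or the gripper's body presses on something with over 40 N, if the wrist force passes 120 N, or if a joint passes its speed limit or range.

## Working session

There is one attempt and no reset: what is moved stays moved. The work goes in short steps, each a Python script; the robot and the scene stay as the last script left them, time stands still between calls to the robot, and variables do not carry over. Pictures are saved under pics/ and viewed, about 8 in all and at most 12, crops included, and the job is handed in when it is done.

```bash
ls; mkdir -p pics
cat > h.py <<'E'
from cell import robot, grip, kin, viewer
import numpy as np, cv2
from scipy.spatial.transform import Rotation as Rn
def snap(c,f=None,crop=None,s=1):
    im=viewer.read_camera(c)
    if f:
        o=im if crop is None else im[crop[0]:crop[1],crop[2]:crop[3]]
        cv2.imwrite('pics/'+f,cv2.resize(o,None,fx=s,fy=s,interpolation=cv2.INTER_CUBIC)[:,:,::-1])
    return im
def toworld(p,c,info=None):
    i=info or viewer.camera_info(c); return np.array(i['R']).T@(np.array(p)-np.array(i['t']))
def pix(X,c,info=None):
    i=info or viewer.camera_info(c); q=np.array(i['camera_matrix'])@(np.array(i['R'])@np.array(X)+np.array(i['t'])); return q[:2]/q[2]
E
python3 - <<'E'
from h import *
np.set_printoptions(precision=1,suppress=True)
a=[]
for c in ['scene','top']:
    im=snap(c); a.append(im); i=viewer.camera_info(c)
    cv2.imwrite(f'pics/{c}0.png',im[:,:,::-1])
    for n in ['middle','middle_roller','small','large','base','groove']:
        for d in viewer.pinpoint(n,c): 
            w=toworld(d['at'],c); print(c,n,round(d['confidence'],2),w,pix(w,c))
o=robot.observe(); print(o)
E
```

```text
pics
scene middle 0.88 [555.4 371.8  -3.9] [399.6 207.1]
scene middle 0.8 [614.2 181.2  15.4] [348.1 229.4]
scene middle 0.78 [728.2 196.    1.4] [379.4 261.5]
scene middle 0.66 [460.4 245.8   1.5] [340.1 197.2]
scene middle_roller 0.97 [727.2 192.6  54.8] [381.2 242.3]
scene middle_roller 0.8 [556.9 371.7  53.7] [403.5 188.6]
scene middle_roller 0.64 [ 707.7 -334.6   -3.8] [129.3 326.5]
scene middle_roller 0.58 [460.1 246.4  55.1] [341.9 179.8]
scene middle_roller 0.55 [609.8 183.6  74. ] [350.4 207.6]
scene small 0.9 [598.3  74.1  13.8] [304.2 236.4]
scene large 0.75 [588.4 -30.2  12.1] [260.6 244.9]
scene large 0.74 [664.9 -17.7   4.1] [278.5 266.9]
scene base 0.81 [598.4  72.8   3.1] [303.6 240.2]
scene groove 0.87 [598.8  75.8  26.2] [305.2 232.1]
top middle 0.71 [725.7 194.    2.2] [208.5 162.6]
top middle 0.65 [465.1 245.4   0.4] [190.1 252. ]
top middle 0.5 [614.6 177.1  18.8] [213.2 199.2]
top middle 0.5 [555.9 372.7  -1.4] [146.8 221.1]
top middle_roller 0.81 [609.4 182.3  65.6] [208.8 198.6]
top middle_roller 0.59 [456.3 246.1  58.2] [185.6 254.5]
top middle_roller 0.52 [554.6 370.2  57.3] [141.4 219.4]
top middle_roller 0.51 [724.6 197.4  55.5] [204.3 158.7]
top small 0.47 [599.7  68.5  18.6] [251.1 203.9]
top small 0.19 [598.2  76.8   3. ] [248.6 205.2]
top large 0.62 [587.6 -31.4  20.1] [286.1 207.7]
top large 0.55 [ 702.3 -335.2   -1.3] [389.7 168.4]
top base 0.85 [598.1  75.    1.6] [249.3 205.3]
top groove 0.65 [600.   73.1  29.7] [249.2 203.3]
{'t': 0.7, 'joints': array([-1.2,  0.5, -0. ,  1.6,  0. ,  1.1, -0.1]), 'joint_velocities': array([ 0., -0.,  0., -0.,  0.,  0., -0.]), 'joint_torque': array([ -0. , -52. ,  -0. , -24.4,  -0.1,   0. ,   0. ]), 'tcp_pos': array([244.6, 602.2, 214.6]), 'tcp_rot': array([ 0.3,  1.5, -0.3]), 'contact_force': array([ 0.2, -0.4, -0.7]), 'wrist_torque': array([ 0.1,  0. , -0. ]), 'grip_width': 0.9974112935827188}
```

View pics/scene0.png

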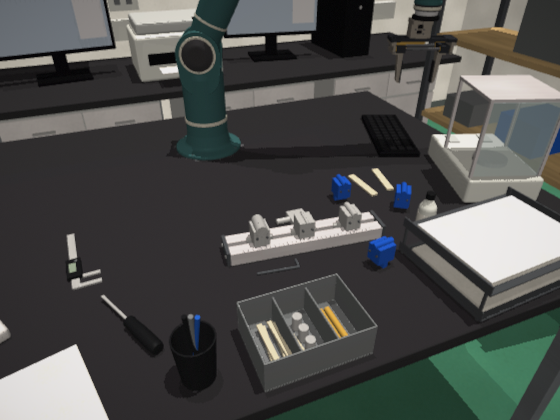

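View pics/top0.png

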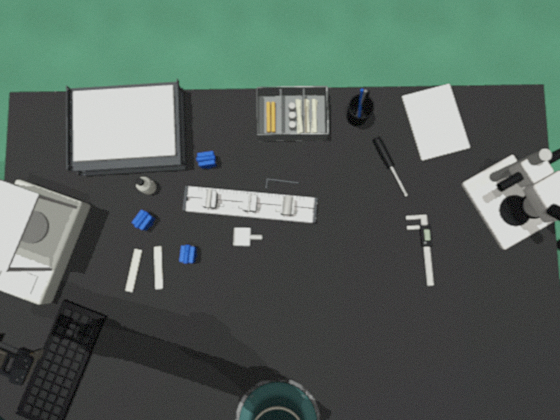

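The scene shows three grey supports in the base, at about (262,230), (305,222) and (350,217), plus three blue look-alikes. I'll enlarge a crop to compare the rollers.

Run:
```python
from h import *
import cv2
im=cv2.imread('pics/scene0.png')[185:265,215:395]
cv2.imwrite('pics/crop1.png',cv2.resize(im,None,fx=4.4,fy=4.4,interpolation=cv2.INTER_CUBIC))
print(robot.observe()['tcp_rot'], Rn.from_rotvec(robot.observe()['tcp_rot']).as_matrix().round(2))
i=viewer.camera_info('wrist');print(i, toworld([0,0,0],'wrist'))
```

```text
[ 0.3027436   1.54947272 -0.30262765] [[ 0.    0.38  0.93]
 [ 0.    0.93 -0.38]
 [-1.    0.    0.  ]]
{'camera_matrix': array([[375.2385872,   0.       , 287.9744912],
       [  0.       , 375.2385872, 211.4895714],
       [  0.       ,   0.       ,   1.       ]]), 'R': array([[ 3.75781093e-01,  9.26708282e-01, -5.74685670e-04],
       [ 8.87538323e-01, -3.59719109e-01,  2.87885199e-01],
       [ 2.66578872e-01, -1.08691870e-01, -9.57664755e-01]]), 't': array([-650.22830265,  -33.97147904,  391.26350983])} [170.19190676 632.87892561 384.10548222]
```

View pics/crop1.png

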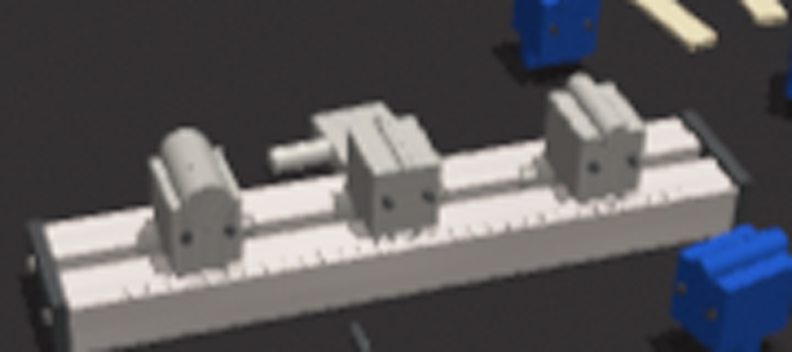

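Left to right, the rollers are large (262,230), small (305,222) and medium (350,217). The medium one stands 7.5 mm proud, so the target is the grey support near (612,180), and I leave the blue ones alone. Next is a close look from above it.

```bash
cat >> h.py <<'E'
def rot(g):  # tool x down, y along g
    y=np.array([g[0],g[1],0.]);y/=np.linalg.norm(y);x=np.array([0,0,-1.]);return Rn.from_matrix(np.c_[x,y,np.cross(x,y)])
E
python3 - <<'E'
from h import *
np.set_printoptions(precision=1,suppress=True)
R=rot([.115,.993]).as_rotvec()
robot.movep([609,180,270],R)
robot.movep([609,180,215],R)
robot.hold(.3)
im=snap('wrist','w1.png')
for n in ['middle','middle_roller','small','large','groove','base']:
    for d in viewer.pinpoint(n,'wrist'):
        w=toworld(d['at'],'wrist'); print(n,round(d['confidence'],2),w,pix(w,'wrist'))
o=robot.observe();print(o['t'],o['tcp_pos'],o['joints'],o['contact_force'])
E
```

```text
middle 0.86 [459.5 244.4   1.4] [338.5  12.5]
middle 0.83 [614.2 181.1  12.5] [289.4 185.8]
middle 0.74 [558.2 372.2  -2.6] [473.6 106.4]
middle 0.61 [728.5 191.5  -2.2] [309.8 279.1]
middle_roller 0.95 [555.4 368.9  52.1] [500.4 105. ]
middle_roller 0.82 [614.3 182.6  67. ] [291.4 199.9]
middle_roller 0.7 [727.3 192.6  47.2] [313.5 300.8]
small 0.67 [599.3  73.7  15.5] [181.9 184.5]
small 0.19 [611.5 182.1  67.1] [290.6 197.1]
large 0.86 [584.2 -33.4  13.7] [ 75.1 181.6]
base 0.76 [597.3  70.6  -5.9] [184.2 178.9]
3.7 [609.  179.9 215.1] [-0.5  0.4  0.2  1.7 -0.1  1.1  1.2] [-0.1  0.5  0.3]
```

View pics/w1.png

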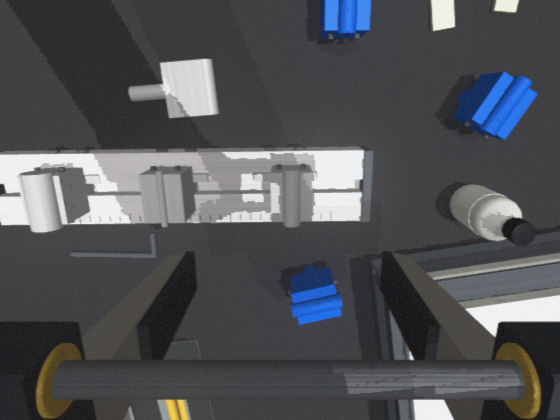

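The wrist picture shows the medium roller at about (290,195), with free room on both sides along the groove. The groove runs from about (0,195) to (362,191).

Run:
```python
from h import *
np.set_printoptions(precision=2,suppress=True)
i=viewer.camera_info('wrist')
def bp(u,v,z):
    d=np.array(i['R']).T@np.linalg.solve(i['camera_matrix'],[u,v,1]); c=toworld([0,0,0],'wrist',i); return c+d*(z-c[2])/d[2]
im=cv2.cvtColor(cv2.imread('pics/w1.png'),cv2.COLOR_BGR2GRAY).astype(float)
for z,pts in [(30,[(3,153),(362,148),(30,223),(362,220),(205,193),(362,191)]),(70,[(272,168),(311,167)]),(77.5,[(283,226),(300,226),(283,168),(300,168)])]:
    for p in pts: print(z,p,bp(*p,z))
# rollers edges: profile
print(im[190,265:320].astype(int)); print(im[215,265:320].astype(int))
```

```text
30 (3, 153) [547.01 -83.51  30.  ]
30 (362, 148) [581.04 253.08  30.  ]
30 (30, 223) [617.47 -79.84  30.  ]
30 (362, 220) [652.1  248.95  30.  ]
30 (205, 193) [607.06  98.9   30.  ]
30 (362, 191) [622.51 250.67  30.  ]
70 (272, 168) [583.29 169.3   70.  ]
70 (311, 167) [586.21 202.15  70.  ]
77.5 (283, 226) [633.28 172.82  77.5 ]
77.5 (300, 226) [634.96 187.42  77.5 ]
77.5 (283, 168) [583.04 178.8   77.5 ]
77.5 (300, 168) [584.64 192.75  77.5 ]
[115 114 115 113 123 165 206 216 217 216 215 216 215 214 180 139 132 125
 112 115 120 127 132 135 135 135 138 131 131 129 127 123 120 114 110 122
 133 135 133 133 135 136 134 134 139 139 146 136 123 121 120 121 121 122
 121]
[229 231 230 229 218 190 155 135 133 131 130 129 130 131 133 134 132 126
 114 112 118 122 127 131 132 130 135 134 128 127 124 123 115 111 106 119
 131 134 132 130 132 130 133 133 134 134 136 161 210 230 233 234 233 233
 232]
```

Run:
```python
from h import *
np.set_printoptions(precision=2,suppress=True)
R=rot([.103,1]).as_rotvec()
def st(s):
    o=robot.observe();print(s,round(o['t'],2),o['tcp_pos'],'F',o['contact_force'],'T',o['wrist_torque'],'w',o['grip_width']*92)
robot.movep([611,182,130],R)
robot.servo_line([611,182,39],feed=70); st('down')
grip(0.55,5); st('pre')
grip(0.0,5); robot.hold(.2); st('soft')
im=snap('wrist','w2.png')
```

```text
down 5.58 [611.43 182.14  39.57] F [ 0.2   0.28 -0.41] T [-0.01 -0.03  0.03] w 92.01308383092574
pre 6.33 [610.99 182.01  38.98] F [-0.24  0.15 -0.1 ] T [-0.02  0.    0.  ] w 50.38915834133931
soft 6.9 [611.07 183.11  39.04] F [ 1.1   4.92 -1.03] T [ 1.05 -0.17  0.02] w 36.017809062376365
```

View pics/w2.png

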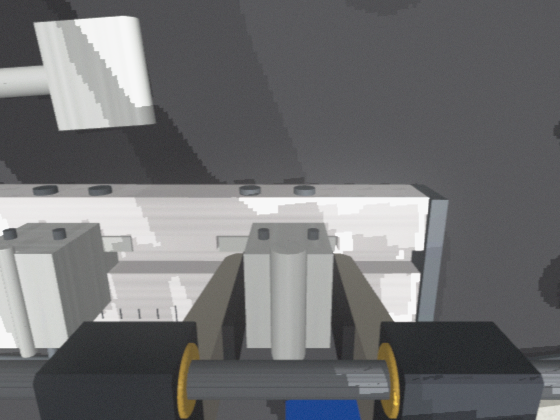

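Both fingers are on the block (width 36.0 mm). A +5 N reaction along y says the block sits about 1 mm further along, so I'll centre, grip firmly and try the first gentle lean.

```bash
cat >> h.py <<'E'
np.set_printoptions(precision=2,suppress=True)
g=np.array([.103,1,0]);g/=np.linalg.norm(g); ax=np.cross(g,[0,0,1.]); R0=rot(g)
def st(s=''):
    o=robot.observe(); r=Rn.from_rotvec(o['tcp_rot'])*R0.inv(); o['lean']=np.degrees(r.as_rotvec()@ax)
    print(s,round(o['t'],2),o['tcp_pos'],'lean %.1f'%o['lean'],'F',o['contact_force'],'T',o['wrist_torque'],'w %.1f'%(o['grip_width']*92)); return o
def pose(B,off,h,deg):
    q=Rn.from_rotvec(ax*np.radians(deg)); return B+[0,0,h]+q.apply([0,0,off]), (q*R0).as_rotvec()
def go(B,off,h,deg,feed=15):
    p,r=pose(B,off,h,deg); robot.servo_line(p,feed=feed,rotation=r); return p
E
python3 - <<'E'
from h import *
o=st()
for k in range(4):
    o=robot.observe(); fy=o['contact_force']@g
    if abs(fy)<1.2: break
    if k==0: c=np.array([611,182,39.])
    c=c+g*fy*0.22; robot.servo_line(c,feed=20); robot.hold(.1); st('c')
print(c)
grip(0.0,60); robot.hold(.2); st('firm')
np.save('c.npy',c)
B=c-[0,0,9]
for d in [2,4,6]:
    go(B,9,18*np.sin(np.radians(d)),d); robot.hold(.1); o=st(d)
    if abs(o['contact_force'][2])>30: break
E
```

```text
6.95 [611.06 183.09  39.03] lean 0.1 F [ 1.34  4.65 -2.05] T [ 1.17 -0.23 -0.07] w 36.1
c 7.3 [611.07 183.11  39.04] lean 0.0 F [ 1.22  3.25 -0.26] T [ 0.91 -0.07  0.  ] w 36.0
c 7.65 [611.09 183.13  39.07] lean -0.0 F [-0.01  0.95  1.88] T [0.34 0.14 0.05] w 35.9
[611.18 183.78  39.  ]
firm 8.07 [611.11 183.16  39.06] lean -0.0 F [-1.85 -1.48  3.37] T [-0.12  0.31  0.05] w 35.5
2 8.42 [611.07 182.86  39.52] lean 1.9 F [-0.92 -1.59  1.33] T [-0.59  0.24  0.09] w 35.6
4 8.77 [610.99 182.51  39.99] lean 3.9 F [-1.33 -2.41  0.57] T [-0.99  0.25  0.06] w 35.8
6 9.12 [610.98 182.22  40.56] lean 5.9 F [-0.6  -4.38 -0.  ] T [-1.31  0.24  0.04] w 35.7
```

```bash
cat >> h.py <<'E'
def swing(B,h0,d0,h1,d1,n=4,fmax=35):
    for s in np.linspace(0,1,n+1)[1:]:
        go(B,9,h0+(h1-h0)*s,d0+(d1-d0)*s,12); o=st('h%.1f d%.1f'%(h0+(h1-h0)*s,d0+(d1-d0)*s))
        if abs(o['contact_force'][2])>fmax: print('STOP'); return False
    return True
E
python3 - <<'E'
from h import *
B=np.load('c.npy')-[0,0,9]
ok=swing(B,1.9,6,2.7,8.5,1) and swing(B,2.7,8.5,5.5,-8.5,4)
robot.hold(.1); st()
snap('wrist','w3.png')
E
```

```text
h2.7 d8.5 9.37 [610.92 181.96  41.25] lean 8.4 F [-1.28 -4.34 -2.79] T [-1.3   0.13  0.1 ] w 35.6
h3.4 d4.2 9.62 [610.74 183.6   41.64] lean 4.1 F [ 0.27 -3.67 -5.16] T [-1.07 -0.08 -0.01] w 35.6
h4.1 d0.0 9.87 [610.56 184.16  42.14] lean -0.2 F [ 0.21 -3.54 -6.47] T [-0.99 -0.1   0.06] w 36.0
h4.8 d-4.2 10.12 [610.52 184.16  42.73] lean -4.4 F [ 1.01 -3.52 -6.71] T [-0.99 -0.19  0.02] w 35.5
h5.5 d-8.5 10.37 [610.66 184.17  43.38] lean -8.7 F [ 1.61 -5.96 -7.38] T [-1.13 -0.24  0.08] w 35.9
 10.47 [610.65 184.11  43.38] lean -8.7 F [ 1.53 -4.96 -8.78] T [-1.11 -0.27  0.07] w 35.9
```

View pics/w3.png

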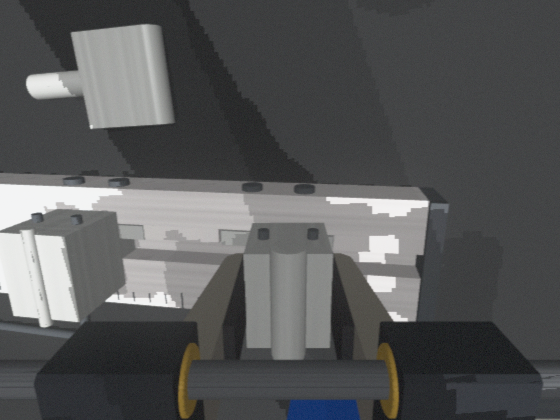

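The block is gripped unchanged (screw heads still at (264,234) and (313,234)) and leans rigidly with the tool, at only about 8 N. I'll carry on swinging.

Run:
```python
from h import *
B=np.load('c.npy')-[0,0,9]
h,d=5.5,-8.5
for k in range(4):
    if not swing(B,h,d,h+3,-d,3,30): break
    h+=3;d=-d
print(h,d)
snap('wrist','w4.png')
```

```text
h6.5 d-2.8 10.78 [610.2  182.44  43.96] lean -3.0 F [  2.37  -5.91 -15.46] T [-1.13 -0.66  0.17] w 36.0
h7.5 d2.8 11.04 [609.88 182.1   44.89] lean 2.6 F [ -0.07  -5.26 -18.85] T [-1.26 -0.39  0.11] w 35.3
h8.5 d8.5 11.3 [609.93 182.45  46.22] lean 8.3 F [  0.53  -2.65 -19.89] T [-1.12 -0.15  0.03] w 35.5
h9.5 d2.8 11.57 [609.64 186.38  47.68] lean 2.7 F [ -0.64   1.86 -19.24] T [-0.09  0.16  0.04] w 36.1
h10.5 d-2.8 11.82 [610.33 186.38  49.1 ] lean -2.8 F [ -1.16   1.3  -18.2 ] T [0.42 0.27 0.02] w 35.5
h11.5 d-8.5 12.08 [611.12 185.91  50.52] lean -8.4 F [ -1.89  -1.08 -15.22] T [ 0.33  0.31 -0.02] w 35.5
h12.5 d-2.8 12.35 [611.22 182.54  51.58] lean -2.8 F [ -0.68  -1.73 -17.19] T [-0.17  0.03 -0.1 ] w 36.0
h13.5 d2.8 12.61 [613.91 182.08  55.02] lean 2.8 F [-0.25 -0.34 -3.85] T [-0.04  0.01  0.05] w 35.4
h14.5 d8.5 12.87 [613.03 181.88  55.  ] lean 8.4 F [ 0.83 -2.23 -1.94] T [-0.64 -0.02 -0.01] w 35.3
h15.5 d2.8 13.13 [611.04 188.28  55.02] lean 2.9 F [-0.07  0.35 -4.5 ] T [-0.03  0.03  0.02] w 36.1
h16.5 d-2.8 13.39 [610.69 186.98  55.16] lean -2.7 F [-0.33  0.21 -4.51] T [0.11 0.02 0.02] w 35.6
h17.5 d-8.5 13.65 [610.8  186.38  55.83] lean -8.3 F [ 0.1  -1.12 -4.24] T [ 0.28 -0.   -0.03] w 35.8
17.5 -8.5
```

View pics/w4.png

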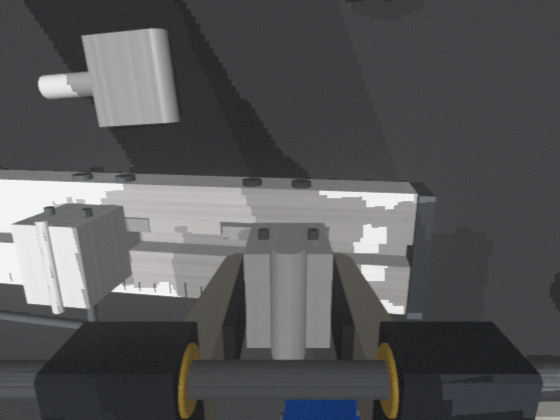

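It came free near h≈13.5 mm. The wrist force is now only the support's weight (about 4.5 N), and the block still sits unchanged in the pads. I'll lift, level it and check.

Run:
```python
from h import *
B=np.load('c.npy')-[0,0,9]
go(B,9,23,-8.5,20); go(B,9,28,0,20); robot.hold(.5); o=st('up')
im=snap('scene')
for n in ['middle','small','large','base','groove']:
    for d in viewer.pinpoint(n,'scene'):
        print(n,round(d['confidence'],2),toworld(d['at'],'scene'))
c=im[170:270,215:395]; cv2.imwrite('pics/s5.png',cv2.resize(c,None,fx=4.4,fy=4.4,interpolation=cv2.INTER_CUBIC)[:,:,::-1])
```

```text
up 15.04 [611.09 184.13  66.86] lean -0.0 F [-0.13 -0.38 -4.3 ] T [0.01 0.01 0.02] w 35.4
middle 0.96 [612.62 182.87  40.74]
middle 0.8 [730.92 196.48   0.3 ]
middle 0.68 [460.18 245.75   1.31]
middle 0.57 [554.97 370.6   -0.42]
small 0.62 [597.92  73.11  16.36]
large 0.77 [587.68 -33.9   13.34]
large 0.59 [ 488.3  -425.41   -3.59]
base 0.79 [598.83  72.73   3.36]
base 0.59 [ 488.31 -426.06   -4.14]
base 0.47 [608.12 184.2   99.86]
groove 0.91 [597.27  68.96  27.05]
```

View pics/s5.png

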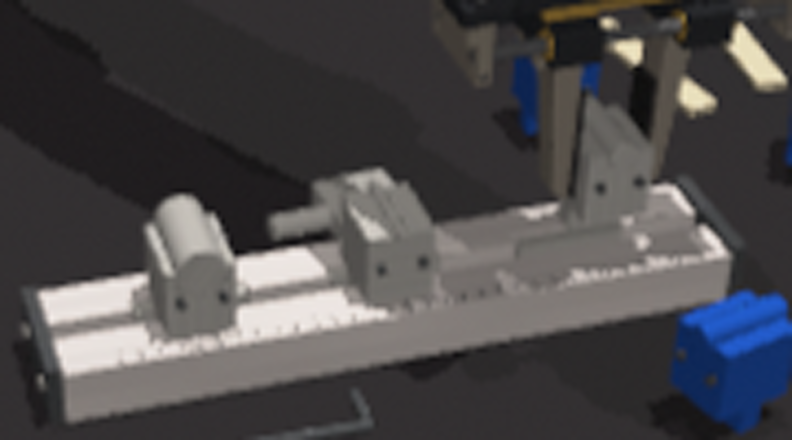

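The support hangs upright above the groove, with its tongue about 11 to 14 mm clear of the base. The base is flat and the other two supports are seated, so I'm handing in.

```bash
python3 -c "
from h import *
robot.job_done(); st('end')"
```

```text
the job is handed in; nothing more can be done
the job is handed in; nothing more can be done
```

The middle-roller support is out of the groove and held upright above it, and the job is handed in; it reports no verdict. I gripped the grey support near (611, 183) by its end faces with 60 N. I rocked it about ±8.5° along the groove, easing it up about 3 mm per swing, until it freed about 14 mm up. The pull peaked at about 20 N.

**Last checks (at about 15 s):**
- **Support:** it leaned 0.0°, and the fingers were 35.4 mm apart on the 36 mm block. The wrist force was 4.3 N, roughly its weight, so it was touching nothing.
- **Height:** the network put the tongue's underside at 41 mm and the commanded height was 44 mm. That is 11 to 14 mm above the base's top.
- **Base and the other supports:** in the scene picture the base lay flat, and the small and large supports were still seated, with their origins within a few mm of the start.
- **Bystanders:** I did not measure their positions again. Those visible in the last pictures looked unmoved.

Nothing failed. The one disagreement was 3 to 5 mm between the sources for the support's position across the groove, well within what the 20 mm pads allow.

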